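# Find the parts case that rattles

### The job

Three alike sealed parts cases stand on the bench and one of them has a part loose inside: lift and shake them one at a time to find the one that rattles, and set each silent one that you lifted back upright where it stood. Finish holding the rattling case in the gripper, still and level, a hand's breadth or two above the middle of the steel tray beyond the cases; do not put it down or let go. Leave the other things on the bench where they are.

Things in the scene. Friction and masses are not known exactly. Their poses are not given: they have to be found in the camera images.
- case_a: leftmost of three alike sealed parts cases in a row: plain grey metal with a dark sealing band, 54 mm along its x, 104 mm along its y, 50 mm tall; origin at the centre of its underside, z up. Grasp it from above across its 54 mm. 0.37 to 0.49 kg with contents, each different, which is no clue. One of the three, drawn anew each time, holds a loose part; nothing shows outside
- case_b: middle case, like case_a. The loose part is a round steel piece of 0.225 kg in one of the cases: rocked lengthwise by more than about 10 degrees, or shaken lengthwise, it rolls along y, 60 mm from end wall to end wall, knocks, and stays there
- case_c: rightmost case, like case_a. The loose part lies up to 30 mm either side of the middle after rocking, which shifts the balance (moment at the wrist) even when the case is level again; the two silent cases hold a part of the same weight that is packed fast, so their balance never shifts
- tray_mid (a point): middle of the inner floor of the low open steel tray, 120 mm (x) by 180 mm (y), on short feet, fixed to the table beyond the cases; walls 3 mm thick, rim 39 mm and floor 20 mm above the table
- whetstone: bystander: grey stone bar 50x150x25 mm, long along its y, origin at the centre of its underside
- loupe: bystander: black eye loupe, 43 mm across and 41 mm tall, origin at the centre of its underside
- tube_blue: bystander: squeezed metal ink tube 49x122x31 mm, long along its y, origin at the centre of its underside

How it is judged:
By the outcome, as a careful person would: the job done as asked, in the order asked, and still so for the second after the job is handed in, while the arm keeps its last pose, push and grip.
It also fails if it takes over 72 s, if anything falls off the work surface, if the arm or the gripper's body presses on something with over 40 N, if the wrist force passes 120 N, or if a joint passes its speed limit or range.

### The arm

A 6-joint arm with a two-finger parallel gripper is mounted at the origin on the work surface; the furniture and walls round the work are solid. World frame = base frame: x ahead of the robot, y to its left, z up, the work surface at z = 0. Lengths are in mm, angles in rad, forces in N, time in s.
With the tool pointing down it reaches from about 275 to 750 mm from the base axis. Payload 10.2 kg.
Tool frame: the origin (TCP) lies midway between the tips of the shut fingers; the grasp point (between the pads) lies 19 mm behind it (ctrl.grasp_offset is the distance from the TCP to the grasp point, in mm); z points along the fingers, y is the line along which they close (so a half turn about z gives the same grasp; the last joint's range is limited). The gripper opens to 85 mm and grips with 20 to 120 N. Pads are 22 mm wide; open, the fingers measure 114 mm over their backs; the gripper's body (76 mm by 85 mm) begins 54 mm behind the grasp point. The pads swing forward as they close: fully open they stand 13 mm farther back than shut.
Start: joints at [0.965, 0.313, 1.498, -0, 1.331, -0.223], TCP at [196.111, 487.003, 231.294] pointing down, gripper open.
Joint ranges: [-2.94, 2.94], [-0.97, 2.17], [0.19, 2.56], [-1.23, 4.37], [0.02, 3.11], [-2.88, 2.88]. Speed limits (rad/s): [2.39, 2.39, 3.01, 3.14, 3.14, 3.14].

### API

Orientations are given as a unit quaternion [w, x, y, z].
In Python, from rig import ctrl, viewer, models gives the robot as it stands. The module is installed in compiled form; this text tells all that it offers.
- The arm moves only by the shell command python3 -m pendant 'ROWS' [OPENING] [FORCE]. ROWS is text: rows parted by semicolons, each of 4 numbers parted by spaces: the shift along the tool's x, y, z in m, then the turn about the tool's z in rad. In form: x y z yaw; .... A call has 1 to 10 rows; each row shifts and turns the commanded pose from where the row before left it, along the tool's axes as they then stand; what a row does not reach is not made up. A row lasts 1/8 s, in which the tool goes at most 62.5 mm and 10.7 degrees, less where a joint would pass 70% of its speed; a pose out of reach is approached as far as the arm can. A call is refused whole if a number of a shift passes 0.0625 or a number of a turn 0.188, either way. A call with a gripper value outside its range is refused whole. OPENING is the opening, from 0 (shut) to 1 (fully open), set as the call begins (- or left out, the last holds). The fingers move at their own pace and stop on an object; FORCE is the grip in N (left out, the last holds). Time passes only in rows, so rows that do not move let the fingers close. It gives the time, the measured TCP pose, the force, the opening and the grip force at its end, in the units of the state.
- ctrl.sense(): the state, without advancing time (a new reading comes with each control period).
- viewer.capture(name): name is "scene" or "top"; returns a dict with "color" (400x640x3 uint8, red, green, blue), "vertical_fov" (degrees; the focal length in pixels is half the picture's height over the tangent of half this angle, whatever the lens; pixels are square), "cx", "cy" (the principal point, pixels), "pose" (4x4, takes a point from camera to world coordinates). Camera axes: x right, y down, z forward; pixel columns grow to the right and rows downward; lengths in mm; the calibration is good to about 2 mm. A picture is of the moment at which its call begins. There is no depth.
- ctrl.finish_job(): hands the job in; it is judged then, once.
Trained networks look in the newest picture that a camera, given by its name, has taken for a name from the list of things; names that differ only in an ending like _2 or _b are one class to them, and where a whole thing is asked for, a point or a joint stands for the part that bears it (a point fixed in the world has none). Each returns a list of dicts, best first, with "p" (0 to 1); they miss things now and then, are a little off and sometimes report something else, mostly with a low value. They report only what shows in the picture. A call takes as long as a camera call.
- models.boxes_of(camera, query): "at" ([x, y, z] in mm, in world coordinates, good to about 4 mm: the middle of the surface that is visible of it).
The state is a dict: "time_s": time; "joints": joint angles; "dq": joint speeds; "tau": joint torques, N m; "eef_pos": TCP position; "ee_rot": TCP orientation; "force": force on the tool from outside, world axes, zero at the start; "wrist_torque": the same for the moment, N m; "grip_width": opening from 0.0 (shut) to 1.0 (fully open); "grip_force": force on a finger pad.
Only numpy, scipy, OpenCV 4.12 (cv2) and the standard library are available. Lean on these libraries where they do the work, as an engineer would, in place of code of your own. Each camera call takes 0.05 s, during which the arm holds its last target. There are 200 camera calls.

## Working session

There is one attempt and no reset: what is moved stays moved. The work goes in short steps, Python scripts to look and compute and a shell command to move; the robot and the scene stay as the last step left them, time stands still between calls to the robot, and variables do not carry over. Pictures are saved under pics/ and viewed, at most 10 in all, crops included, and the job is handed in when it is done.

```bash
mkdir -p pics
python3 - <<'E'
from rig import ctrl,viewer,models
import cv2,numpy as np
for n in("top","scene"):
    c=viewer.capture(n); cv2.imwrite(f"pics/{n}0.png",c["color"][:,:,::-1])
    print(n,c["vertical_fov"],c["cx"],c["cy"],np.round(c["pose"],3).tolist())
    for q in("case_a","whetstone","loupe","tube_blue"):
        print(q,[(np.round(d["at"]).tolist(),round(d["p"],2)) for d in models.boxes_of(n,q)])
print(ctrl.sense(),ctrl.grasp_offset)
E
```

```text
top 56.80935432243451 321.0552510832173 198.83218869434472 [[-0.026, -0.998, 0.054, 525.972], [-0.999, 0.027, 0.03, 32.83], [-0.031, -0.053, -0.998, 893.307], [0.0, 0.0, 0.0, 1.0]]
case_a [([483.0, 237.0, 51.0], 0.83), ([492.0, 51.0, 50.0], 0.66), ([482.0, -87.0, 54.0], 0.56)]
whetstone [([628.0, -163.0, 25.0], 0.79)]
loupe [([584.0, 260.0, 35.0], 0.75), ([481.0, -87.0, 54.0], 0.19)]
tube_blue [([710.0, 250.0, 22.0], 0.79)]
scene 54.9214228660017 317.5815990805232 199.66331340708422 [[-0.133, 0.571, -0.81, 1246.674], [0.991, 0.077, -0.108, 131.035], [0.001, -0.817, -0.577, 539.05], [0.0, 0.0, 0.0, 1.0]]
case_a [([505.0, -82.0, 40.0], 0.94), ([507.0, 54.0, 45.0], 0.74), ([501.0, 249.0, 42.0], 0.71)]
whetstone [([646.0, -156.0, 29.0], 0.8)]
loupe [([593.0, 266.0, 30.0], 0.78)]
tube_blue [([717.0, 261.0, 20.0], 0.73)]
{'time_s': 0.5, 'joints': array([ 9.64599595e-01,  3.12941769e-01,  1.49775358e+00,  2.04612879e-05,
        1.33098349e+00, -2.23415555e-01]), 'dq': array([ 0.00198474, -0.00058371, -0.00098285,  0.00136435, -0.00135285,
       -0.00039203]), 'tau': array([ 8.31247198e-04, -4.11935520e+01, -2.59769547e+01, -7.18744036e-05,
        8.11821865e-04,  8.86781379e-06]), 'eef_pos': array([196.09784429, 486.99311698, 231.25260115]), 'ee_rot': array([-2.64607677e-05,  1.90226661e-01,  9.81740198e-01, -3.54306235e-05]), 'force': array([-0.27753462, -0.48498506, -0.46242004]), 'wrist_torque': array([ 0.00889771, -0.00654712, -0.01944481]), 'grip_force': 0.0, 'grip_width': 1.0013314655450742} 18.700000000000003
```

View pics/top0.png

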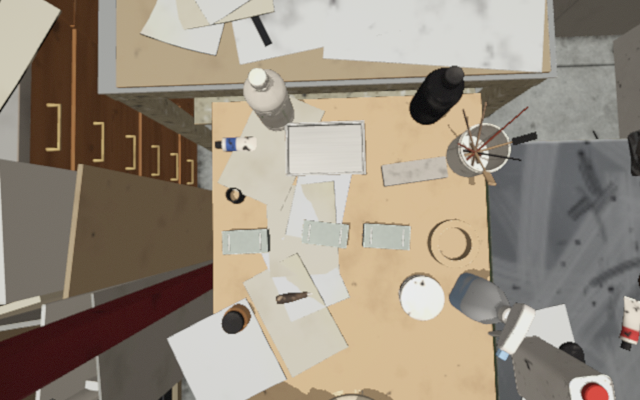

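View pics/scene0.png

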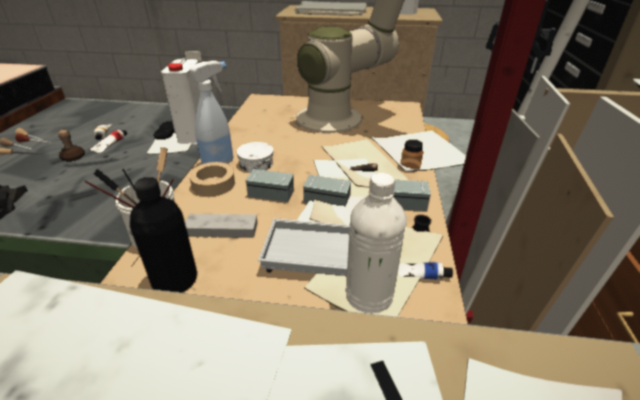

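The top view shows cases at about (245,241), (326,234) and (386,236), and the tray at (326,149). Next I'll zoom in to get the yaws.

```bash
cat > h.py <<'E'
import numpy as np
def px2w(c,u,v,z):
    f=200/np.tan(np.radians(c["vertical_fov"])/2)
    P=np.array(c["pose"]); d=P[:3,:3]@np.array([(u-c["cx"])/f,(v-c["cy"])/f,1])
    return P[:3,3]+d*(z-P[2,3])/d[2]
E
python3 - <<'E'
from rig import viewer
import cv2,numpy as np
from h import px2w
c=viewer.capture("top"); im=c["color"]
hsv=cv2.cvtColor(im,cv2.COLOR_RGB2HSV)
print(hsv[241,245],hsv[234,326],hsv[236,386],hsv[225,280],hsv[262,325])
m=cv2.inRange(hsv,(50,8,90),(110,90,240)); m[:215]=0;m[262:]=0;m[:,:215]=0;m[:,415:]=0
m=cv2.morphologyEx(m,cv2.MORPH_CLOSE,np.ones((3,3)))
for k in cv2.findContours(m,0,2)[0]:
    if cv2.contourArea(k)<200: continue
    r=cv2.minAreaRect(k); b=cv2.boxPoints(r); w=np.array([px2w(c,u,v,50)[:2] for u,v in b])
    print(np.round(r[0]),np.round(w.mean(0),1),np.round(w).tolist(),r[2])
cr=np.hstack([im[110:270,210:430]]);cv2.imwrite("pics/crop1.png",cv2.resize(cr,None,fx=3.6,fy=3.6,interpolation=cv2.INTER_CUBIC)[:,:,::-1])
print(px2w(c,326,149,20))
for n,z in(("rim",39),):
    for p in((288,123),(365,123),(365,175),(288,175)):print(px2w(c,*p,z))
E
```

```text
[ 43  12 191] [ 42  13 193] [ 43  12 191] [ 23  22 209] [ 22  23 209]
[691.44093763  44.0089455   20.        ]
[752.15879552 131.27547005  39.        ]
[746.08765639 -48.71762619  39.        ]
[624.34666064 -44.83714608  39.        ]
[629.57695583 133.83221596  39.        ]
```

View pics/crop1.png

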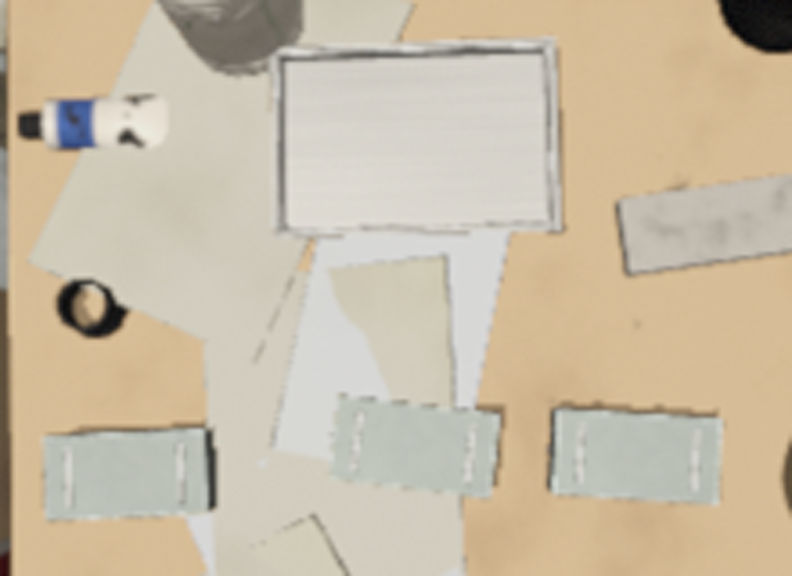

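The crop shows the case tops: A spans x 43–210 and y 430–520, B x 332–500 and y 400–497, C x 552–721 and y 408–502. The tray spans x 272–562 and y 38–235.

Run:
```python
from rig import viewer
import numpy as np
from h import px2w
from scipy.spatial.transform import Rotation as R
from rig import ctrl
c=viewer.capture("top")
Q={"A":([(43,436),(207,430),(210,510),(46,520)],50),"B":([(340,400),(500,410),(492,497),(332,478)],50),"C":([(556,408),(721,418),(718,502),(552,492)],50),"T":([(272,50),(555,38),(562,228),(278,235)],39)}
for n,(q,z) in Q.items():
    w=np.array([px2w(c,(u+.5)/3.6-.5+210,(v+.5)/3.6-.5+110,z)[:2] for u,v in q])
    d=(w[0]+w[3]-w[1]-w[2]); print(n,np.round(w.mean(0),1),"long-axis yaw from +y deg",np.degrees(np.arctan2(-d[0],d[1])),np.linalg.norm(d)/2,np.linalg.norm(w[0]+w[1]-w[2]-w[3])/2)
s=ctrl.sense(); q=s["ee_rot"]; M=R.from_quat([q[1],q[2],q[3],q[0]]).as_matrix(); print(M.round(3),s["time_s"])
```

```text
A [478.9 234.9] long-axis yaw from +y deg 1.4024001289265804 104.91068222013986 51.871827439501075
B [492.   50.7] long-axis yaw from +y deg -6.549084544780894 101.40876418058423 52.14196535084457
C [483.2 -87.8] long-axis yaw from +y deg -4.846023456272491 103.5067067209677 52.60227098134222
T [690.7  45.4] long-axis yaw from +y deg 0.13007174128072424 183.63177023333515 122.53948034587087
[[-0.928  0.373 -0.   ]
 [ 0.373  0.928 -0.   ]
 [ 0.    -0.    -1.   ]] 0.6
```

Run:
```python
from rig import viewer
import numpy as np,cv2
from h import px2w
L={}
for n in("top","scene"):
    c=viewer.capture(n); im=c["color"].astype(int)
    m=(im[:,:,0]>60)&(im[:,:,1]<30)&(im[:,:,2]<45)
    f=200/np.tan(np.radians(c["vertical_fov"])/2);P=c["pose"]
    it=range(0,215,20) if n=="top" else range(0,320,30)
    for k in it:
        l=np.where(m[:,k] if n=="top" else m[k,450:600])[0]
        if len(l)<5: continue
        e=[l.min(),l.max()]; 
        o=[]
        for t in e:
            u,v=(k,t) if n=="top" else (t+450,k)
            d=P[:3,:3]@[(u-c["cx"])/f,(v-c["cy"])/f,1]; o.append((u,v,round(np.degrees(np.arctan2(d[1],d[0])),1)))
        print(n,len(l),o)
    cv2.imwrite(f"pics/z_{n}.png",0*im)
    cv2.imwrite(f"pics/r_{n}.png",c["color"][:,:,::-1])
a=cv2.imread("pics/r_top.png")[140:400,0:300]; b=cv2.imread("pics/r_scene.png")[0:330,400:640]
a=cv2.resize(a,(400,347));b=cv2.resize(b,(400,550)); o=np.zeros((550,800,3),np.uint8);o[:347,:400]=a;o[:,400:]=b;cv2.imwrite("pics/red.png",o)
```

```text
top 10 [(100, np.int64(319), np.float64(111.9)), (100, np.int64(335), np.float64(115.1))]
top 16 [(120, np.int64(309), np.float64(111.6)), (120, np.int64(336), np.float64(117.4))]
top 18 [(140, np.int64(302), np.float64(112.0)), (140, np.int64(329), np.float64(118.4))][ WARN:0@0.366] global loadsave.cpp:1063 imwrite_ Unsupported depth image for selected encoder is fallbacked to CV_8U.
```

View pics/red.png

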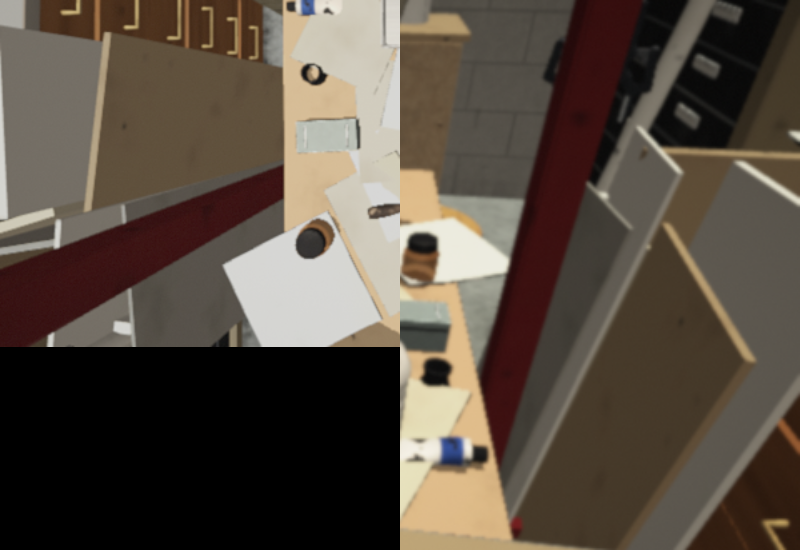

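The montage shows a tall red post and panels just past the left bench edge, with the gripper behind the post. I'll triangulate the footprint before moving.

Run:
```python
from rig import viewer
import numpy as np
E={"scene":[[(580,0),(535,190),(485,385)],[(640,0),(580,190),(515,400)]],"top":[[(0,262),(283,168)],[(0,345),(283,200)]]}
out={}
for n in E:
    c=viewer.capture(n);f=200/np.tan(np.radians(c["vertical_fov"])/2);P=c["pose"]
    for i,e in enumerate(E[n]):
        az=[]
        for X,Y in e:
            u,v=(400+(X-400)*.6,Y*.6) if n=="scene" else (X*.75,140+Y*.75)
            d=P[:3,:3]@[(u-c["cx"])/f,(v-c["cy"])/f,1];az.append(np.degrees(np.arctan2(d[1],d[0])))
        print(n,i,np.round(az,1)); out[n,i]=(P[:2,3],np.radians(np.mean(az)))
for i in(0,1):
  for j in(0,1):
    (p,a),(q,b)=out["scene",i],out["top",j]
    t=np.linalg.solve(np.c_[[np.cos(a),np.sin(a)],[-np.cos(b),-np.sin(b)]],q-p); print(i,j,(p+t[0]*np.array([np.cos(a),np.sin(a)])).round())
```

```text
scene 0 [163.7 163.5 163.4]
scene 1 [159.9 160.  160.2]
top 0 [108.1 110.1]
top 1 [117.  119.2]
0 0 [406. 380.]
0 1 [329. 402.]
1 0 [384. 445.]
1 1 [287. 480.]
```

The post footprint is about x 325–405, y 375–445. I'll retract radially first, then swing in front of it.

```bash
python3 -m pendant '0 -0.039 0 0;0 -0.039 0 0;0 -0.039 0 0;0 -0.039 0 0;0 -0.039 0 0;0 0 0 0.1663;0 0 0 0.1663;0 0 0 0.1663;0 0 0 0.1663' 1 70; python3 -m pendant '0 0 0 0.1663;0 0 0 0.1663;0 0 0 0.1663;0 0 0 0;0 0 0 0'
python3 -c "
from rig import ctrl;s=ctrl.sense();print(s)"
```

```text
time_s: 1.92
eef_pos: [123.3, 306.1, 231.4]
ee_rot: [0.0, 0.503, 0.864, 0.0]
force: [-0.0, -0.1, -0.0]
grip_width: 0.997
grip_force: 0.0
time_s: 2.55
eef_pos: [123.3, 306.1, 231.3]
ee_rot: [-0.0, 0.697, 0.717, 0.0]
force: [-1.3, 0.0, -0.1]
grip_width: 1.001
grip_force: 0.0
{'time_s': 2.55, 'joints': array([ 8.27766989e-01, -1.41084773e-01,  1.99688757e+00,  1.32156243e-05,
        1.28559562e+00,  8.00717657e-01]), 'dq': array([ 0.00070142,  0.0016506 , -0.00255325,  0.00010605,  0.00030257,
        0.01006377]), 'tau': array([ 1.18487063e-03, -1.86158609e+01, -2.55533767e+01, -1.45501224e-05,
       -3.54195129e-05,  2.11831735e-02]), 'eef_pos': array([123.28335338, 306.11260461, 231.34982515]), 'ee_rot': array([-9.13933274e-06,  6.97480348e-01,  7.16603903e-01,  9.68947344e-05]), 'force': array([-1.28681878,  0.00900803, -0.11529024]), 'wrist_torque': array([ 0.0016203 ,  0.0447905 , -0.00283305]), 'grip_force': 0.0, 'grip_width': 1.0007832135738455}
```

```bash
python3 -m pendant '-0.0272 0.0454 0 0;-0.0272 0.0454 0 0;-0.0272 0.0454 0 0;-0.0272 0.0454 0 0;-0.0272 0.0454 0 0;0.022 0.043 0.02 0;0.022 0.043 0.03 0;0.022 0.043 0.03 0;0 0 0 0;0 0 0 0'
```

```text
time_s: 3.8
eef_pos: [480.6, 244.5, 151.7]
ee_rot: [0.0, 0.698, 0.716, 0.0]
force: [-1.0, -0.0, 0.1]
grip_width: 0.999
grip_force: 0.0
```

```bash
python3 -m pendant '-0.009 -0.001 0.03 0;0 0 0.03 0;0 0 0.03 0;0 0 0.025 0;0 0 0.025 0;0 0 0 0' && python3 -m pendant '0 0 0 0;0 0 0 0;0 0 0 0;0 0 0 0;0 0 0 0;0 0 0 0;0 0 0 0;0 0 0 0' 0 70
python3 - <<'E'
from rig import ctrl,viewer
import cv2
print(ctrl.sense()["wrist_torque"],ctrl.sense()["force"])
c=viewer.capture("scene");cv2.imwrite("pics/g1.png",cv2.resize(c["color"][60:280,230:480],None,fx=2.4,fy=2.4)[:,:,::-1])
E
```

```text
time_s: 4.55
eef_pos: [479.4, 235.3, 11.8]
ee_rot: [-0.0, 0.698, 0.716, -0.0]
force: [-0.5, 0.4, 0.5]
grip_width: 1.003
grip_force: 0.0
time_s: 5.55
eef_pos: [480.3, 235.8, 13.0]
ee_rot: [0.0, 0.698, 0.716, 0.0]
force: [-4.7, -1.3, 10.2]
grip_width: 0.624
grip_force: 74.9
[-0.12751098  0.95933044  0.03446961] [-4.70938641 -1.3175768  10.17890304]
```

View pics/g1.png

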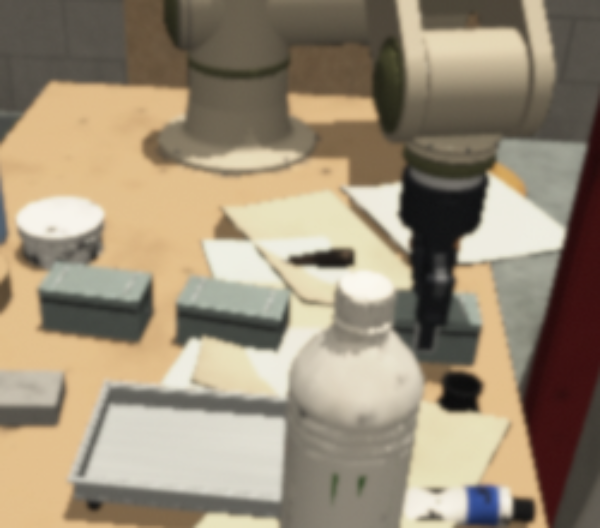

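The jaws are centred on case A, at montage pixel (430,310). I'll lift it and shake.

```bash
cat > m.py <<'E'
from rig import ctrl,viewer
import numpy as np
w=[];f=[]
for i in range(4):
    viewer.capture("top"); s=ctrl.sense(); w.append(s["wrist_torque"]);f.append(s["force"])
print("t",round(s["time_s"],2),"W",np.mean(w,0).round(3),"sd",np.std(w,0).round(3),"F",np.mean(f,0).round(2))
E
Z='0 0 0 0;0 0 0 0;0 0 0 0;0 0 0 0'
python3 -m pendant '0 0 -0.015 0;0 0 -0.03 0;0 0 -0.04 0;0 0 -0.03 0;0 0 0 0;0 0 0 0;0 0 0 0;0 0 0 0;0 0 0 0'; python3 m.py
python3 -m pendant '-0.03 0 0 0;-0.06 0 0 0;0 0 0 0;0 0 0 0;0 0 0 0;0 0 0 0;0 0 0 0;0 0 0 0'|head -2; python3 m.py
python3 -m pendant '0.03 0 0 0;0.06 0 0 0;0 0 0 0;0 0 0 0;0 0 0 0;0 0 0 0;0 0 0 0;0 0 0 0'|head -2; python3 m.py
```

```text
time_s: 6.72
eef_pos: [479.9, 235.6, 125.9]
ee_rot: [-0.0, 0.699, 0.715, -0.0]
force: [0.3, -0.5, -3.7]
grip_width: 0.623
grip_force: 76.3
t 6.92 W [-0.016 -0.005 -0.016] sd [0.036 0.039 0.04 ] F [ 0.01  0.21 -3.91]
time_s: 7.92
eef_pos: [482.2, 145.8, 126.3]
t 8.12 W [ 0.029 -0.002  0.006] sd [0.042 0.019 0.016] F [ 0.24  0.02 -4.06]
time_s: 9.12
eef_pos: [480.1, 235.4, 126.3]
t 9.32 W [-0.002 -0.01   0.002] sd [0.025 0.021 0.017] F [ 0.1   0.24 -3.8 ]
```

```bash
sed -i 's/range(4)/range(12)/' m.py
python3 -m pendant '-0.06 0 0 0;0.06 0 0 0;-0.06 0 0 0;0.06 0 0 0;-0.06 0 0 0;0 0 0 0;0 0 0 0;0 0 0 0;0 0 0 0;0 0 0 0'|head -2; python3 m.py
python3 -m pendant '0.06 0 0 0;-0.06 0 0 0;0.06 0 0 0;-0.06 0 0 0;0.06 0 0 0;0 0 0 0;0 0 0 0;0 0 0 0;0 0 0 0;0 0 0 0'|head -2; python3 m.py
python3 -m pendant '-0.05 0 0 0;-0.06 0 0 0;0 0 0 0;0 0 0 0;0 0 0 0;0 0 0 0'|head -2; python3 m.py
```

```text
time_s: 10.58
eef_pos: [481.5, 175.8, 126.3]
t 11.18 W [-0.02  -0.007 -0.006] sd [0.028 0.021 0.032] F [ 0.01  0.42 -4.04]
time_s: 12.42
eef_pos: [480.1, 235.5, 126.3]
t 13.03 W [-0.03  -0.004  0.008] sd [0.036 0.021 0.037] F [ 0.13  0.48 -3.79]
time_s: 13.78
eef_pos: [482.6, 126.5, 126.2]
t 14.38 W [-0.021 -0.006 -0.005] sd [0.03  0.037 0.036] F [ 0.15  0.13 -3.52]
```

A's balance stays put through every shake, so it is silent. I'll set it back where it stood.

```bash
python3 -m pendant '0.035 0 0 0;0.045 0 0 0;0.029 0 0 0;0 0 0.03 0;0 0 0.035 0;0 0 0.028 0;0 0 0.012 0;0 0 0.006 0;0 0 0.002 0;0 0 0 0'; python3 -m pendant '0 0 0 0;0 0 0 0;0 0 0 0' - 20;  python3 -m pendant '0 0 0 0;0 0 0 0;0 0 0 0;0 0 0 0' 1
```

```text
time_s: 15.62
eef_pos: [480.5, 234.7, 13.9]
ee_rot: [0.0, 0.699, 0.716, 0.001]
force: [0.9, 0.4, -4.1]
grip_width: 0.621
grip_force: 84.1
time_s: 16.0
eef_pos: [480.1, 234.6, 13.4]
ee_rot: [0.0, 0.699, 0.716, 0.0]
force: [0.2, -0.9, -3.8]
grip_width: 0.623
grip_force: 84.1
time_s: 16.5
eef_pos: [480.2, 234.6, 13.4]
ee_rot: [0.0, 0.699, 0.716, 0.0]
force: [-0.4, -0.2, 0.2]
grip_width: 1.005
grip_force: 0.0
```

```bash
python3 -m pendant '0 0 -0.03 0;0 0 -0.04 0;0 0 -0.03 0;-0.046 0.002 0 0;-0.046 0.002 0 0;-0.046 0.002 0 0;-0.046 0 0 0;0 0 0 0.13;0 0 0 0;0 0 0 0'
python3 - <<'E'
from rig import ctrl,viewer,models
import cv2
c=viewer.capture("top");a=c["color"][180:280,200:420]
d=viewer.capture("scene")["color"][130:280,220:450]
import numpy as np
a=cv2.resize(a,(660,300));d=cv2.resize(d,(460,300))
o=np.zeros((600,660,3),np.uint8);o[:300]=a;o[300:,:460]=d
cv2.imwrite("pics/b1.png",o[:,:,::-1])
for n in("top","scene"):print([(np.round(e["at"]).tolist(),round(e["p"],2)) for e in models.boxes_of(n,"case_a")])
E
```

```text
time_s: 17.75
eef_pos: [490.4, 51.2, 113.3]
ee_rot: [-0.0, 0.743, 0.67, -0.0]
force: [-0.4, -0.2, -0.2]
grip_width: 1.0
grip_force: 0.0
[([486.0, 237.0, 49.0], 0.95), ([482.0, -96.0, 54.0], 0.9)]
[([512.0, 56.0, 46.0], 0.95), ([505.0, -80.0, 43.0], 0.95), ([505.0, 245.0, 44.0], 0.62)]
```

View pics/b1.png

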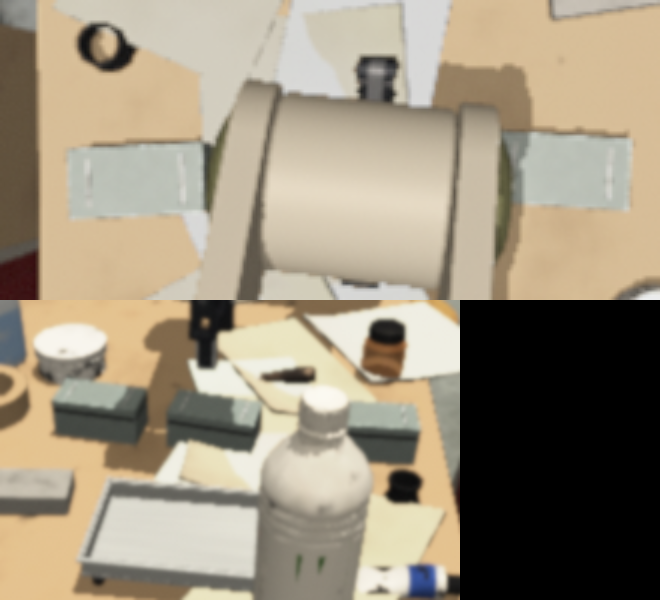

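A stands upright again, and the gripper is over B, at montage pixel (215,415). Next I'll descend, grip, lift and shake B.

```bash
python3 -m pendant '0 0 0.03 0;0 0 0.03 0;0 0 0.025 0;0 0 0.016 0;0 0 0 0' && python3 -m pendant '0 0 0 0;0 0 0 0;0 0 0 0;0 0 0 0;0 0 0 0;0 0 0 0;0 0 0 0' 0 70
python3 -m pendant '0 0 -0.015 0;0 0 -0.03 0;0 0 -0.04 0;0 0 -0.03 0;0 0 0 0;0 0 0 0;0 0 0 0;0 0 0 0'; python3 m.py
python3 -m pendant '-0.05 0 0 0;-0.06 0 0 0;0 0 0 0;0 0 0 0;0 0 0 0;0 0 0 0'|head -2; python3 m.py
python3 -m pendant '0.05 0 0 0;0.06 0 0 0;0 0 0 0;0 0 0 0;0 0 0 0;0 0 0 0'|head -2; python3 m.py
python3 -m pendant '-0.06 0 0 0;0.06 0 0 0;-0.06 0 0 0;0.06 0 0 0;-0.06 0 0 0;0 0 0 0;0 0 0 0;0 0 0 0;0 0 0 0;0 0 0 0'|head -2; python3 m.py
```

```text
time_s: 18.58
eef_pos: [490.1, 51.0, 11.7]
ee_rot: [-0.001, 0.743, 0.669, -0.001]
force: [-0.2, 0.3, 0.3]
grip_width: 1.001
grip_force: 0.0
time_s: 19.45
eef_pos: [491.0, 50.8, 13.5]
ee_rot: [0.001, 0.744, 0.669, 0.0]
force: [-1.6, 0.1, 7.1]
grip_width: 0.62
grip_force: 74.3
time_s: 20.45
eef_pos: [490.1, 50.8, 126.5]
ee_rot: [-0.001, 0.744, 0.669, -0.001]
force: [0.4, 0.2, -4.7]
grip_width: 0.628
grip_force: 74.8
t 21.05 W [ 0.01  -0.023  0.005] sd [0.013 0.023 0.025] F [ 0.14  0.09 -4.89]
time_s: 21.8
eef_pos: [478.9, -57.7, 127.3]
t 22.4 W [ 0.07  -0.015 -0.01 ] sd [0.027 0.03  0.016] F [-0.08  0.05 -4.5 ]
time_s: 23.15
eef_pos: [490.5, 49.9, 127.3]
t 23.75 W [-0.077  0.024  0.003] sd [0.027 0.027 0.03 ] F [-0.03  0.21 -4.55]
time_s: 25.0
eef_pos: [484.1, -8.7, 127.3]
t 25.6 W [ 0.071 -0.007  0.001] sd [0.033 0.028 0.024] F [-0.15 -0.02 -4.74]
```

B's moment flips by ±0.07 N·m with each shake, so B is the rattler. Before carrying it to the tray I'll check clearance to the tall white bottle.

Run:
```python
from rig import viewer
import numpy as np
E={"scene":[(347,250),(404,250),(375,200)],"top":[(258,78),(283,118),(247,85),(266,124),(272,74),(293,115)]}
for n in E:
    c=viewer.capture(n);f=200/np.tan(np.radians(c["vertical_fov"])/2);P=c["pose"]
    E[n]=(P[:3,3],[P[:3,:3]@[(u-c["cx"])/f,(v-c["cy"])/f,1] for u,v in E[n]])
p,ds=E["scene"];q,dt=E["top"]
for i,d in enumerate(ds):
  for e in dt:
    t=np.linalg.solve(np.c_[d[:2],-e[:2]],(q-p)[:2]); print(i,(p+t[0]*d).round()[:2],end=" ")
  print()
```

```text
0 [689. 114.] 0 [703. 115.] 0 [659. 113.] 0 [646. 113.] 0 [739. 116.] 0 [763. 116.] 
1 [852. 195.] 1 [871. 192.] 1 [807. 203.] 1 [786. 206.] 1 [917. 185.] 1 [944. 180.] 
2 [769. 154.] 2 [786. 153.] 2 [729. 156.] 2 [712. 157.] 2 [830. 151.] 2 [857. 150.]
```

```bash
python3 -m pendant '0 0.01 -0.008 0;0.01 0.025 -0.01 0;0.01 0.03 -0.01 0;0.012 0.03 -0.01 0;0.012 0.03 0 0;0.012 0.03 0 0;0.01 0.025 0 0;0.009 0.02 0 0;0 0 0 -0.05;0 0 0 -0.05'; python3 -m pendant '0 0 0 0;0 0 0 0;0 0 0 0;0 0 0 0;0 0 0 0'
python3 - <<'E'
from rig import viewer
import cv2
cv2.imwrite("pics/end.png",viewer.capture("scene")["color"][:,:,::-1])
E
```

```text
time_s: 26.95
eef_pos: [690.9, 44.7, 164.5]
ee_rot: [-0.0, 0.709, 0.706, -0.0]
force: [-0.3, -0.3, -5.0]
grip_width: 0.621
grip_force: 85.0
time_s: 27.58
eef_pos: [690.9, 44.6, 165.3]
ee_rot: [-0.0, 0.709, 0.705, -0.0]
force: [-0.4, 0.3, -4.7]
grip_width: 0.621
grip_force: 85.0
```

View pics/end.png

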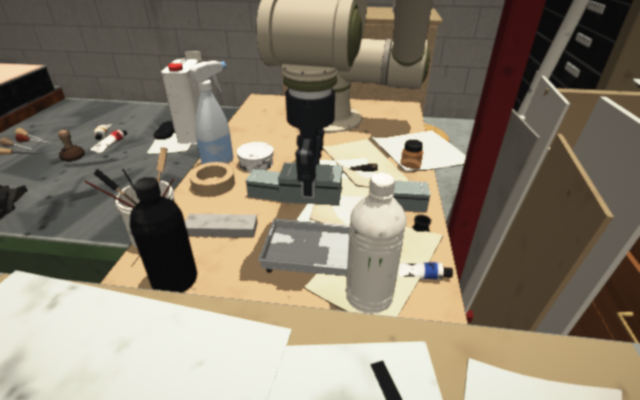

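Case B is held level at about (310,183), above the tray at (305,247). A and C, and the bystanders, are in place.

```bash
python3 -c "
from rig import ctrl;print(ctrl.finish_job())"
```

```text
the job is handed in; nothing more can be done
None
```

The rattling case is case_b: it is held still and level about 130 mm above the middle of the tray floor, case_a (silent) is back upright within about 2 mm of where it stood, case_c was never lifted, and the job was handed in at about 28 s.

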